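# Fold the lid stay and shut the soap chest

### The arm

A 7-joint arm with a two-finger parallel gripper is mounted at the origin on a cart in front of the work surface, level with it; the furniture and walls round the work are solid. World frame = base frame: x ahead of the robot, y to its left, z up, the work surface at z = 0. Lengths are in m, angles in rad, forces in N, time in s.
With the tool pointing down it reaches from about 0.4 to 0.875 m from the base axis. Payload 19.3 kg.
Tool frame: the origin (TCP) lies midway between the tips of the shut fingers; the grasp point (between the pads) lies 19 mm behind it; x points along the fingers, y is the direction in which the jaws open and shut, and the axes are right-handed (so a half turn about x gives the same grasp; the last joint's range is limited). The gripper opens to 85 mm and grips with 20 to 120 N. Pads are 22 mm wide; open, the fingers measure 114 mm over their backs; the gripper's body (76 mm by 85 mm) begins 54 mm behind the grasp point. The pads swing forward as they close: fully open they stand 13 mm farther back than shut.
Start: joints at [-1.36, 0.521, -0.036, 1.599, 0.021, 1.021, -0.113], TCP at [0.173, 0.601, 0.231] pointing down, gripper open.
Joint ranges: [-2.91, 2.91], [-0.3, 2.13], [-1.5, 1.42], [0.17, 2.43], [-1.26, 4.41], [0.16, 1.93], [-2.52, 2.52]. Speed limits (rad/s): [1.89, 1.89, 2.39, 2.39, 3.01, 3.01, 3.01].

### API

Orientations are given as [roll, pitch, yaw] about the fixed x, y, z axes, in that order (R = Rz(yaw) Ry(pitch) Rx(roll)).
In Python, from workcell import telemetry, vision, workorder gives the robot as it stands. The module is installed in compiled form; this text tells all that it offers.
- The arm moves only by the tool play_rows, never from a script. Its argument "deltas" is a list of rows, each a list of 7 numbers: the shift along the world's x, y, z in mm, then the turn, a rotation vector about the world's x, y, z in degrees, then the finger opening in mm, from 0 to 85.4. In form: [[x, y, z, wx, wy, wz, jaw], ...]. A call has 1 to 8 rows; each row shifts and turns the commanded pose from where the row before left it; what a row does not reach is not made up. A row lasts 1/8 s, in which the tool goes at most 62.5 mm and 10.7 degrees, less where a joint would pass 70% of its speed; a pose out of reach is approached as far as the arm can. A call with a gripper value outside its range is refused whole. The fingers move at their own pace and stop on an object; "grip_force" is the grip in N (left out, the last holds). Time passes only in rows, so rows that do not move let the fingers close. It gives the time, the measured TCP pose, the force and the opening at its end, in the units of the state.
- telemetry.observe(): the state, without advancing time (a new reading comes with each control period).
- vision.grab_frame(name): name is "scene" or "top" or "wrist"; returns the picture (384x512x3 uint8, red, green, blue); there is no depth.
- vision.camera_info(name): a dict with "mtx" (3x3 intrinsics, pixels), "rvec" (rotation vector, rad) and "tvec" (3), from world to camera coordinates, as OpenCV has them. Camera axes: x right, y down, z forward; pixel columns grow to the right and rows downward; lengths in m; the calibration is good to about 2 mm. A picture is of the moment at which its call begins: read the wrist's pose just before it. camera_info takes no time and is no camera call; for the wrist camera it gives the pose at the moment of the call.
- workorder.job_done(): hands the job in, once; it reports no verdict.
The state is a dict: "clock": time; "qpos": joint angles; "qd": joint speeds; "joint_efforts": joint torques, N m; "position": TCP position; "tool_rot": TCP orientation; "force": force on the tool from outside, world axes, zero at the start; "moment": the same for the moment, N m; "grip_width": finger opening in m.
Only numpy, scipy, OpenCV 4.12 (cv2) and the standard library are available. Lean on these libraries where they do the work, as an engineer would, in place of code of your own. Each camera call takes 0.05 s, during which the arm holds its last target. There are 200 camera calls.

### The job

Close up the small wooden soap chest for the night: its lid is propped open by a folding brass stay. First lift the stay's knee by its finger bar, up and towards the front, past centre so that the stay unlocks, while the lid still stands open; then gently lower the lid until it is fully shut. Do not slam the lid, and leave the soaps in the chest and the candle, dish and glass standing around it where they are.

Things in the scene. Friction and masses are not known exactly. Their poses are not given: they have to be found in the camera images.
- chest: open-topped light wooden chest fixed to the table, 160 deep (its x) x 200 wide (its y) x 65 mm high, walls 8 mm; origin: centre of its underside. Its +x points from its front to its hinge side, +y to the left seen from its front, z up. Two soap bars lie inside on the left. The stay is inside, at the right wall (-y), and folds into the chest as the lid shuts
- lid_hinge (a point): middle of the lid's hinge line, on top of the chest's back wall: 78 mm towards +x of the chest's centre, 65 mm above the table; the hinge line runs along the chest's y
- lid_edge (a point): middle of the lid's free edge, halfway through its thickness, 162 mm from the hinge line. The lid is a flat wooden board 163 x 204 x 10 mm; shut, it lies on the rim with its underside level with the hinge line and its outer face 10 mm above
- stay_pivot (a point): pivot of the stay's lower arm on the chest's right wall: 3 mm towards +x of the chest's centre, 78 mm towards -y, 43 mm above the table; its axis runs along the chest's y. The lower arm with the finger bar turns about it
- stay_grip (a point): middle of the finger bar, a round brass bar of 20 mm diameter and 50 mm length along the chest's y, fixed by its right end to the lower arm of the stay near the knee, about 104 mm above the table at the start, free above and on both sides. The two stay arms are 66 mm long between pivots. The bar moves on a circle of 69 mm radius round stay_pivot: up and towards the chest's front to unlock; the force needed is a few newtons
- lid (a joint): lid angle in rad: 0 = as it stands at the start, 110 degrees open from shut (leaning back), growing as it closes; 1.92 = shut on the rim. A stiff friction hinge (0.3 N m): the lid stays where it is left and must be pushed all the way down. While the stay is locked the lid cannot be closed
- stay_knee (a joint): knee angle of the stay in rad: 0 = locked against its stop, 0.16 = both arms in line (centre), more = unlocked, folding up; about 3 with the lid shut
- soap_0: wrapped soap bar 58 x 85 x 28 mm in the chest, origin at its underside; bystander
- soap_1: wrapped soap bar 60 x 85 x 28 mm in the chest, origin at its underside; bystander
- jar_candle: jar candle with wooden lid, 66 mm wide, 91 mm high, origin at its underside; bystander behind the chest
- dish: oval grey dish 87 x 111 x 52 mm, origin at its underside; bystander to the right of the chest
- votive: glass candle holder 64 mm wide, 71 mm high, origin at its underside; bystander to the right, farther back

How it is judged:
By the outcome, as a careful person would: the job done as asked, in the order asked, and still so for the second after the job is handed in, with the robot touching nothing.
It also fails if it takes over 48 s, if anything falls off the work surface, if the arm or the gripper's body presses on something with over 40 N, if the wrist force passes 120 N, or if a joint passes its speed limit or range.

## Working session

There is one attempt and no reset: what is moved stays moved. The work goes in short steps, Python scripts to look and compute and a tool call to move; the robot and the scene stay as the last step left them, time stands still between calls to the robot, and variables do not carry over. Pictures are saved under pics/ and viewed, about 8 in all and at most 12, crops included, and the job is handed in when it is done.

Besides the shell and the picture viewer there is one more tool, called after "Emit:" as name([rows], argument=value, ...), one row to a line, values as JSON. play_rows: Moves the arm, as the interface text tells. Its arguments: {"type":"object","properties":{"deltas":{"type":"array","items":{"type":"array","items":{"type":"number"}}},"grip_force":{"type":"number"}},"required":["deltas"]}

```bash
mkdir -p pics; cat > h.py <<'E'
import numpy as np, cv2
from workcell import telemetry, vision, workorder
def grab(name,out,crop=None,scale=1):
    im=vision.grab_frame(name)[:,:,::-1].copy()
    if crop: x0,y0,x1,y1=crop; im=im[y0:y1,x0:x1]
    if scale!=1: im=cv2.resize(im,None,fx=scale,fy=scale,interpolation=cv2.INTER_CUBIC)
    cv2.imwrite('pics/'+out,im)
def cam(name):
    c=vision.camera_info(name); return np.array(c['mtx'],float),np.array(c['rvec'],float).reshape(3),np.array(c['tvec'],float).reshape(3)
def proj(name,P):
    K,r,t=cam(name); return cv2.projectPoints(np.array(P,float).reshape(-1,1,3),r,t,K,None)[0].reshape(-1,2)
def onz(name,uv,z):
    K,r,t=cam(name); R=cv2.Rodrigues(r)[0]; c=-R.T@t
    d=R.T@np.linalg.solve(K,[uv[0],uv[1],1]); return c+d*(z-c[2])/d[2]
E
python3 - <<'E'
from h import *
s=telemetry.observe(); print({k:np.round(v,3) for k,v in s.items()})
a=vision.grab_frame('scene');b=vision.grab_frame('top')
cv2.imwrite('pics/s0.png',cv2.resize(a[:,:,::-1],(800,600)));cv2.imwrite('pics/t0.png',cv2.resize(b[:,:,::-1],(800,600)))
for n in('scene','top'):
    K,r,t=cam(n);R=cv2.Rodrigues(r)[0];print(n,-R.T@t,R[2],K[0,0])
E
```

```text
{'clock': np.float64(0.0), 'qpos': array([-1.36 ,  0.522, -0.036,  1.6  ,  0.021,  1.021, -0.113]), 'qd': array([-0.001, -0.002, -0.   , -0.   ,  0.   ,  0.002,  0.   ]), 'joint_efforts': array([ 1.0000e-03, -9.2713e+01,  1.9800e+00, -3.6992e+01,  1.8000e-02,
        8.0000e-03,  0.0000e+00]), 'position': array([0.173, 0.6  , 0.231]), 'tool_rot': array([-1.516,  1.57 , -1.797]), 'force': array([-0.375,  0.916,  0.444]), 'moment': array([-0.022, -0.009,  0.011]), 'grip_width': np.float64(0.085)}
scene [ 0.00523094 -0.24098096  0.87450323] [ 0.5190281   0.47984654 -0.70735926] 448.90598146924026
top [0.39393665 0.22645018 1.00743847] [ 1.73672996e-01 -8.34418746e-04 -9.84803023e-01] 416.71363557626677
```

View pics/s0.png

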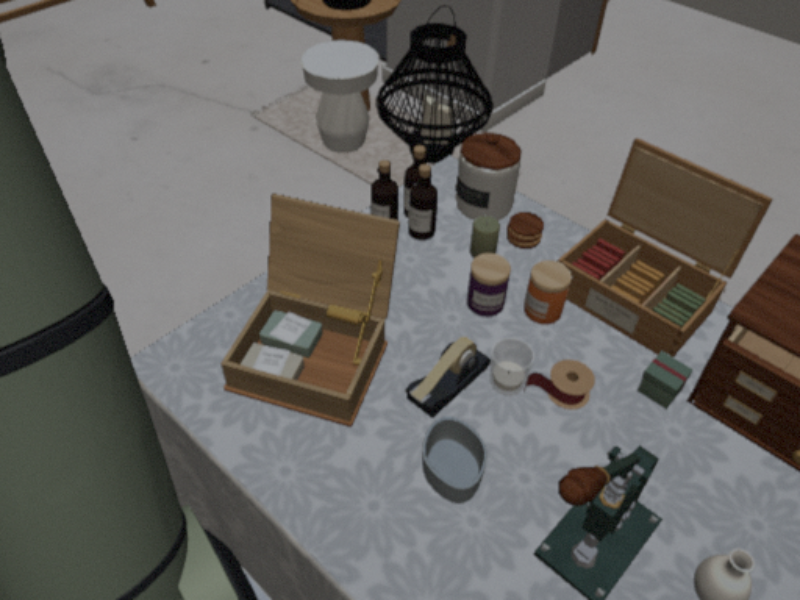

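View pics/t0.png

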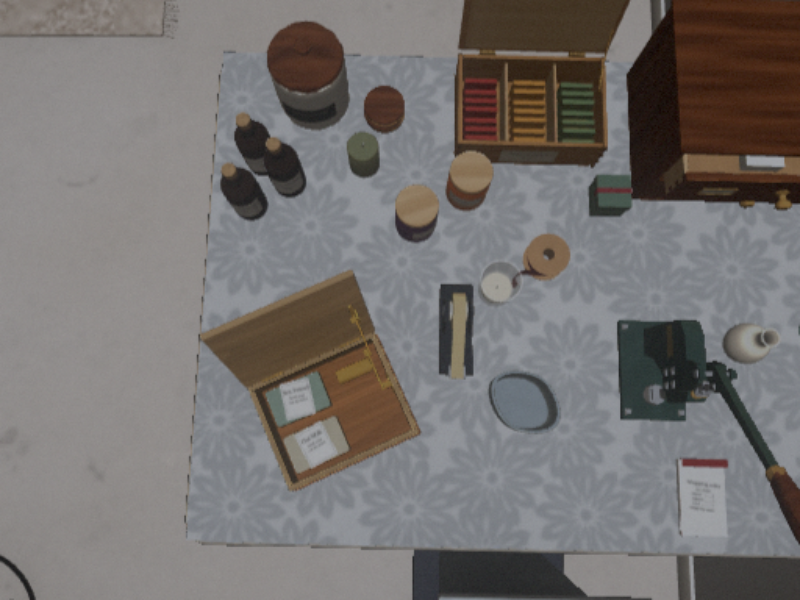

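The scene view shows the open chest at about (305,320), with the lid leaning back and the finger bar at (345,313). In the top view the rim corners are about FL (292,488), FR (419,433), BR (373,338) and BL (250,388), and the bar is at (354,371). I'll fit the pose from these.

```bash
python3 - <<'E'
from h import *
from scipy.optimize import least_squares
k=.64
uv=np.array([(292,488),(419,433),(373,338),(250,388)])*k
L=np.array([(-.08,.1,.065),(-.08,-.1,.065),(.08,-.1,.065),(.08,.1,.065)])
def W(p,P):
    c,s=np.cos(p[2]),np.sin(p[2]);P=np.atleast_2d(P);return np.c_[p[0]+c*P[:,0]-s*P[:,1],p[1]+s*P[:,0]+c*P[:,1],P[:,2]]
for u in uv: print(onz('top',u,.065))
f=lambda p:(proj('top',W(p,L))-uv).ravel()
r=least_squares(f,[.35,.35,.3]);p=r.x;print(p,np.degrees(p[2]),r.fun.round(1))
# predicted points
a=np.radians(110)
pts={'edge':(.078-.162*np.cos(a)-.005*0,0,.065+.162*np.sin(a)),'pivot':(.003,-.078,.043)}
gz=.104-.043;gx=np.sqrt(.069**2-gz**2)
pts['grip+']=(.003+gx,-.05,.104);pts['grip-']=(.003-gx,-.05,.104)
for n,q in pts.items(): print(n,W(p,q).round(4),proj('top',W(p,q))/k,proj('scene',W(p,q))*800/512)
print('rim scene',proj('scene',W(p,L))/k)
print('bar', onz('top',(354*k,371*k),.104), 'bar ends',onz('top',(337*k,377*k),.104),onz('top',(371*k,365*k),.104))
K,r_,t=cam('scene')
cv2.imwrite('pics/s1.png',cv2.resize(cv2.imread('pics/s0.png')[280-100:430,200:420],None,fx=2.4,fy=2.4,interpolation=cv2.INTER_CUBIC))
E
```

```text
[0.30491984 0.37210928 0.065     ]
[0.38476883 0.19551396 0.065     ]
[0.51944065 0.26508374 0.065     ]
[0.44279314 0.43969249 0.065     ]
[0.41335433 0.3180215  0.43748898] 25.066271883136732 [-1.3  3.   0.9  0.7  1.8 -3.8 -1.2 -0.3]
edge [[0.5342 0.3745 0.2172]] [[280.00639542 307.60777444]] [[333.49777502 208.3370357 ]]
pivot [[0.4491 0.2486 0.043 ]] [[383.25922076 387.58046764]] [[354.48961361 361.75184105]]
grip+ [[0.4665 0.2877 0.104 ]] [[354.50684524 371.78435156]] [[343.49407353 314.83262912]]
grip- [[0.408  0.2603 0.104 ]] [[372.93933731 414.92186474]] [[326.78747524 346.6517504 ]]
rim scene [[219.24847197 363.02005461]
 [347.60163706 400.32870781]
 [385.18408658 319.48293014]
 [267.66036647 288.81642111]]
bar [0.46753586 0.28840482 0.104     ] bar ends [0.45869434 0.31161752 0.104     ] [0.47640796 0.26511186 0.104     ]
```

View pics/s1.png

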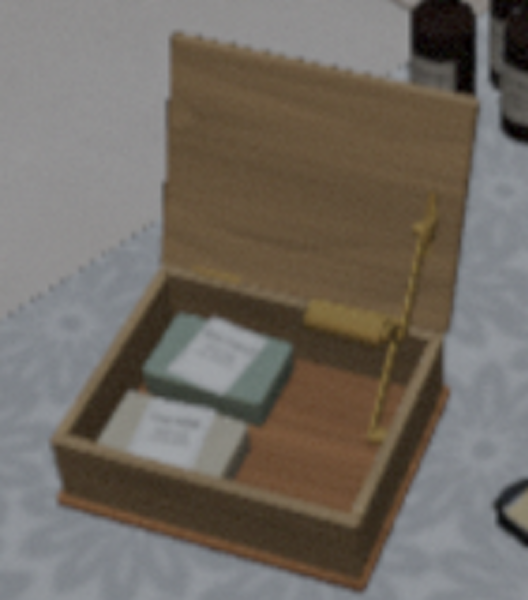

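The fit predicts the bar at (354,372), which matches the picture, so the pose is good: yaw about 25°, grip near (0.467, 0.288, 0.104). Next I'll plan the stay and lid kinematics and the tool yaw.

```bash
cat >> h.py <<'E'
from scipy.spatial.transform import Rotation as Rn
POSE=(.4134,.3180,np.radians(25.07))
def W(P,p=POSE):
    c,s=np.cos(p[2]),np.sin(p[2]);P=np.atleast_2d(np.array(P,float));return np.c_[p[0]+c*P[:,0]-s*P[:,1],p[1]+s*P[:,0]+c*P[:,1],P[:,2]]
def Lc(P,p=POSE):
    d=np.atleast_2d(P)-[p[0],p[1],0];c,s=np.cos(p[2]),np.sin(p[2]);return np.c_[c*d[:,0]+s*d[:,1],-s*d[:,0]+c*d[:,1],d[:,2]]
E
python3 - <<'E'
from h import *
s=telemetry.observe()
R=Rn.from_euler('xyz',s['tool_rot']).as_matrix();print(R.round(3))
ex=np.array([np.cos(POSE[2]),np.sin(POSE[2])])
y=R[:2,1];
for sg in(1,-1):
    a=np.degrees(np.arctan2(sg*ex[1],sg*ex[0])-np.arctan2(y[1],y[0]));print('yaw need',(a+180)%360-180)
g=W([.0345,-.047,.104])[0];print('grip pt',g.round(4))
# candle (wooden top at (416,202) px800)
for uv in[(416,202),(470,168)]:
    q=onz('top',np.array(uv)*.64,.091);print('jar',q.round(3),Lc(q).round(3))
# stay sim: bar rot dth -> lid angle, knee
from scipy.optimize import brentq
P=np.array([.003,.043]);H=np.array([.078,.065]);a=.066
for Lq,o in[(.075,.007)]:
    Q=lambda ph:H+Lq*np.array([-np.cos(ph),np.sin(ph)])-o*np.array([np.sin(ph),np.cos(ph)])
    d0=np.linalg.norm(Q(np.radians(110))-P);print('d0',d0, 2*a*np.cos(.08))
E
```

```text
[[-0.     0.277  0.961]
 [-0.001  0.961 -0.277]
 [-1.    -0.001  0.   ]]
yaw need -48.842609968673855
yaw need 131.15739003132614
grip pt [0.4646 0.29   0.104 ]
jar [0.719 0.207 0.091] [[ 0.23  -0.23   0.091]]
jar [0.774 0.128 0.091] [[ 0.246 -0.325  0.091]]
d0 0.1336053038368102 0.13157782523194578
```

Emit:
play_rows([
  [10, -10, 10, 0, 0, -3, 45],
  [25, -27, 9, 0, 0, -4.2, 45],
  [25, -27, 0, 0, 0, -4.2, 45],
  [25, -27, 0, 0, 0, -4.2, 45],
  [25, -27, 0, 0, 0, -4.2, 45],
  [25, -27, 0, 0, 0, -4.2, 45],
  [25, -27, 0, 0, 0, -4.2, 45],
  [25, -27, 0, 0, 0, -4.2, 45],
])

```text
clock: 1.1
position: [0.3595, 0.3997, 0.251]
tool_rot: [1.923, 1.57, 1.071]
force: [0.5, 0.2, 0.3]
grip_width: 0.045
```

Emit:
play_rows([
  [25, -27, 0, 0, 0, -4.2, 45],
  [25, -27, 0, 0, 0, -4.2, 45],
  [25, -27, 0, 0, 0, -4.2, 45],
  [25, -27, 0, 0, 0, -4.2, 45],
  [7, -3, 0, 0, 0, 0, 45],
  [0, 0, 0, 0, 0, 0, 45],
])

```text
clock: 1.85
position: [0.4654, 0.2902, 0.2506]
tool_rot: [2.535, 1.57, 1.394]
force: [-0.6, -0.3, 0.3]
grip_width: 0.0456
```

```bash
python3 - <<'E'
from h import *
s=telemetry.observe();R=Rn.from_euler('xyz',s['tool_rot']).as_matrix()
print(s['clock'],s['position'].round(4),R.round(3).tolist(),s['qpos'].round(2),s['grip_width'],Lc(s['position']))
grab('wrist','w1.png',scale=1.4)
print(proj('wrist',W([[.0345,-.05,.104],[.0345,-.025,.104],[.0345,-.075,.104],[.003,-.078,.043]]))*1.4)
E
```

```text
1.85 [0.4654 0.2902 0.2506] [[0.0, 0.909, 0.417], [0.0, 0.417, -0.909], [-1.0, 0.0, -0.0]] [-0.86  0.39  0.26  1.79 -0.12  0.98 -0.12] 0.04561969333290306 [[ 0.03530177 -0.04725561  0.25060262]]
[[353.83474565 259.50245709]
 [353.5673795  227.55994443]
 [354.08871993 289.84502918]
 [320.78154742 270.40656139]]
```

View pics/w1.png

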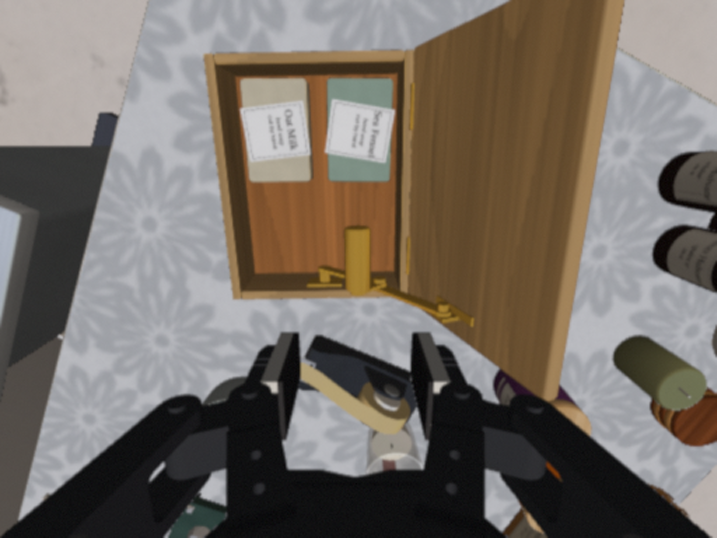

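Wrist view: the bar runs from (357,228) to (357,294), against a prediction of 354, so it sits about 2 mm further towards +x. The fingers are clear of the lid. I'll descend around the bar.

Emit:
play_rows([
  [2, 1, -20, 0, 0, 0, 45],
  [0, 0, -40, 0, 0, 0, 45],
  [0, 0, -40, 0, 0, 0, 45],
  [0, 0, -30, 0, 0, 0, 45],
  [0, 0, -25, 0, 0, 0, 45],
  [0, 0, -15, 0, 0, 0, 45],
  [0, 0, 0, 0, 0, 0, 45],
])

```text
clock: 2.78
position: [0.4666, 0.2917, 0.0798]
tool_rot: [-1.492, 1.57, -2.631]
force: [0.0, -0.0, 0.5]
grip_width: 0.0447
```

Emit:
play_rows([
  [0, 0, 0, 0, 0, 0, 30],
  [0, 0, 0, 0, 0, 0, 26],
  [0, 0, 0, 0, 0, 0, 24],
  [0, 0, 0, 0, 0, 0, 24],
], grip_force=20)

```text
clock: 3.28
position: [0.4673, 0.2916, 0.0805]
tool_rot: [1.932, 1.57, 0.792]
force: [-0.1, -0.6, -0.9]
grip_width: 0.024
```

```bash
python3 - <<'E'
from h import *
s=telemetry.observe();print(s['clock'],Lc(s['position']),s['force'].round(2),s['grip_width'])
grab('scene','s2.png',crop=(110,90,290,290),scale=3)
E
```

```text
3.275 [[ 0.03762422 -0.04676765  0.08052337]] [-0.14 -0.59 -0.88] 0.024007008172420068
```

View pics/s2.png

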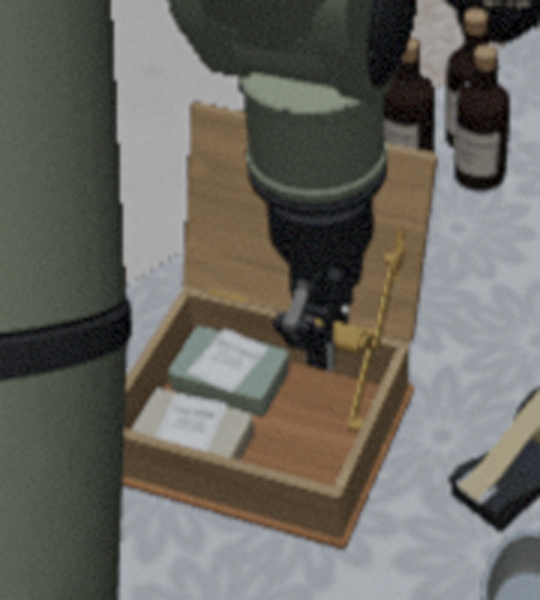

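The bar at crop (350,335) is caged between the fingers, with the opening at 24 mm and no contact force. The lid is still open. Next I'll move the bar along its arc, forward and up.

Emit:
play_rows([
  [-2.1, -1, 1, 0, 0, 0, 24],
  [-2.1, -1, 1, 0, 0, 0, 24],
  [-2.1, -1, 1, 0, 0, 0, 24],
  [-2.1, -1, 1, 0, 0, 0, 24],
  [-2.1, -1, 0.7, 0, 0, 0, 24],
  [-2.1, -1, 0.7, 0, 0, 0, 24],
])

```text
clock: 4.08
position: [0.4548, 0.2856, 0.0859]
tool_rot: [1.71, 1.57, 0.571]
force: [3.0, 1.6, 2.2]
grip_width: 0.0239
```

Emit:
play_rows([
  [-2.1, -1, 0.7, 0, 0, 0, 24],
  [-2.1, -1, 0.5, 0, 0, 0, 24],
  [-2.1, -1, 0.4, 0, 0, 0, 24],
  [-2.1, -1, 0.3, 0, 0, 0, 24],
  [-2.1, -1, 0.2, 0, 0, 0, 24],
  [-2.1, -1, 0.1, 0, 0, 0, 24],
  [0, 0, 0, 0, 0, 0, 24],
])

```text
clock: 4.95
position: [0.4417, 0.2794, 0.0879]
tool_rot: [-1.482, 1.57, -2.622]
force: [1.8, 0.7, 1.0]
grip_width: 0.0241
```

```bash
python3 - <<'E'
from h import *
s=telemetry.observe();print(s['clock'],Lc(s['position']),s['force'].round(2),s['grip_width'])
a=vision.grab_frame('scene')[90:290,110:290,::-1]; b=vision.grab_frame('top')[150:330,110:290,::-1]
z=lambda i:cv2.resize(i,(400,420),interpolation=cv2.INTER_CUBIC)
cv2.imwrite('pics/st3.png',np.hstack([z(a),z(b)]))
E
```

```text
4.95 [[ 0.00930658 -0.04700109  0.08785139]] [1.85 0.71 1.  ] 0.02406985819657626
```

View pics/st3.png

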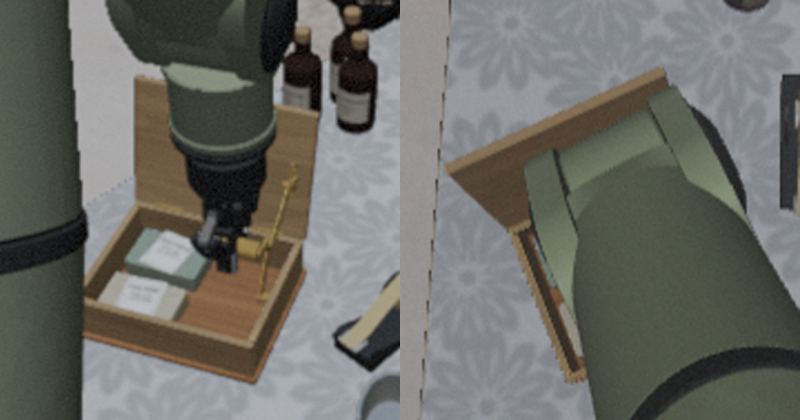

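Left panel: the stay pivot is at (263,297), the knee at about (267,243) and the lid end at (293,175). The knee lies clearly forward of the line between them, so the stay is unlocked with the lid still open. I'll raise the fingers clear, shut them and go behind the lid.

Emit:
play_rows([
  [0.5, 0.2, 0, 0, 0, 0, 26],
  [0, 0, 15, 0, 0, 0, 28],
  [0, 0, 25, 0, 0, 0, 28],
  [0, 0, 40, 0, 0, 0, 20],
  [0, 0, 45, 0, 0, 0, 0],
  [0, 0, 45, 0, 0, 0, 0],
  [0, 0, 40, 0, 0, 0, 0],
])

```text
clock: 5.92
position: [0.4423, 0.2793, 0.3006]
tool_rot: [1.978, 1.57, 0.838]
force: [-0.3, 0.7, -0.6]
grip_width: -0.0
```

Emit:
play_rows([
  [18, 13, 0, 0, 0, 0, 0],
  [25, 19, 0, 0, 0, 0, 0],
  [25, 19, 0, 0, 0, 0, 0],
  [25, 19, 0, 0, 0, 0, 0],
  [25, 19, 0, 0, 0, 0, 0],
  [20, 14, 0, 0, 0, 0, 0],
  [10, 7, 0, 0, 0, 0, 0],
  [0, 0, 0, 0, 0, 0, 0],
])

```text
clock: 6.92
position: [0.5905, 0.3896, 0.2982]
tool_rot: [-0.884, 1.57, -2.024]
force: [0.4, -0.2, -0.9]
grip_width: 0.0001
```

```bash
python3 - <<'E'
from h import *
s=telemetry.observe();print(s['clock'],s['position'],Lc(s['position']),s['force'].round(2),s['grip_width'],s['qpos'].round(2))
a=vision.grab_frame('scene')[60:290,110:317,::-1]; b=vision.grab_frame('wrist')[:,:,::-1]
cv2.imwrite('pics/st4.png',np.hstack([cv2.resize(a,(378,420)),cv2.resize(b,(420,420))]))
E
```

```text
6.925 [0.59049022 0.38960675 0.29815835] [[ 0.19074827 -0.01017686  0.29815835]] [ 0.44 -0.17 -0.94] 0.00010095754535115587 [-0.82  0.63  0.28  1.28 -0.17  1.26 -0.11]
```

View pics/st4.png

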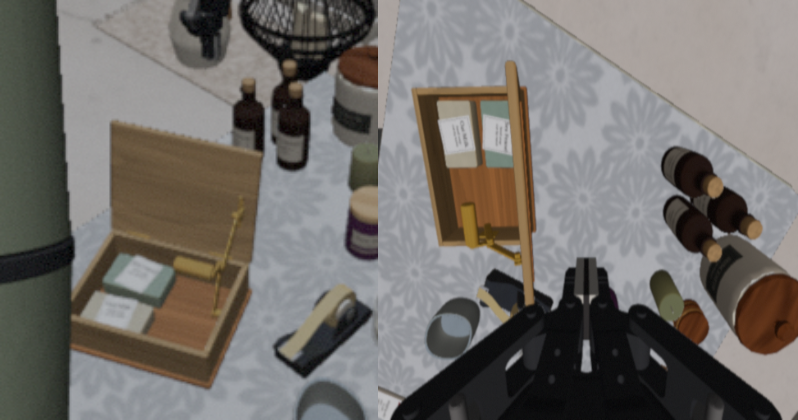

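The scene view shows the stay still bent forward and the lid open. In the wrist view the shut fingers at (587,270) are behind the lid board at (515,180). I'll tabulate the arc for pushing the lid down.

```bash
python3 - <<'E'
from h import *
w=.014;r=.125
prev=np.array([.5905,.3896,.19]);
for ph in [95,85,75,65,55,45,36,28,20,13,7,3,0]:
    f=np.radians(ph);x=.078-r*np.cos(f)+.010*np.sin(f)+w;z=.065+r*np.sin(f)+.010*np.cos(f)
    q=W([x,-.01,z])[0];print(ph,round(x,3),round(z,3),'d',((q-prev)*1000).round(1));prev=q
E
```

```text
95 0.113 0.189 d [-70.6 -32.8  -1.3]
85 0.091 0.19 d [-19.7  -9.2   1.7]
75 0.069 0.188 d [-19.7  -9.2  -2.1]
65 0.048 0.183 d [-19.1  -8.9  -5.8]
55 0.028 0.173 d [-17.9  -8.4  -9.4]
45 0.011 0.16 d [-16.1  -7.5 -12.7]
36 -0.003 0.147 d [-12.6  -5.9 -13.9]
28 -0.014 0.133 d [ -9.4  -4.4 -14. ]
20 -0.022 0.117 d [ -7.6  -3.5 -15.4]
13 -0.028 0.103 d [ -5.   -2.3 -14.3]
7 -0.031 0.09 d [ -3.   -1.4 -12.7]
3 -0.032 0.082 d [-1.3 -0.6 -8.6]
0 -0.033 0.075 d [-0.6 -0.3 -6.5]
```

Emit:
play_rows([
  [0, 0, -15, 0, 0, 0, 0],
  [0, 0, -30, 0, 0, 0, 0],
  [0, 0, -30, 0, 0, 0, 0],
  [0, 0, -23, 0, 0, 0, 0],
  [0, 0, -10, 0, 0, 0, 0],
  [0, 0, 0, 0, 0, 0, 0],
])

```text
clock: 7.78
position: [0.5902, 0.3895, 0.1895]
tool_rot: [-1.304, 1.57, -2.444]
force: [-0.2, 0.5, 0.9]
grip_width: -0.0
```

Emit:
play_rows([
  [-12, -5.6, 0, 0, 0, 0, 0],
  [-12, -5.6, 0, 0, 0, 0, 0],
  [-10, -4.6, 0, 0, 0, 0, 0],
  [-8, -3.7, 0, 0, 0, 0, 0],
  [-7, -3.3, 0, 0, 0, 0, 0],
  [-7, -3.3, 0, 0, 0, 0, 0],
  [-7, -3.3, 0, 0, 0, 0, 0],
  [-7.6, -3.4, 0, 0, 0, 0, 0],
])

```text
clock: 8.78
position: [0.5195, 0.3566, 0.1898]
tool_rot: [-0.719, 1.571, -1.859]
force: [1.9, 0.1, 1.7]
grip_width: -0.0003
```

Emit:
play_rows([
  [-6.6, -3.1, 0, 0, 0, 0, 0],
  [-6.6, -3.1, 0, 0, 0, 0, 0],
  [-6.5, -3.0, 0, 0, 0, 0, 0],
  [-6.6, -3.1, -0.7, 0, 0, 0, 0],
  [-6.6, -3.1, -0.7, 0, 0, 0, 0],
  [-6.5, -3.0, -0.7, 0, 0, 0, 0],
])

```text
clock: 9.52
position: [0.48, 0.3382, 0.1876]
tool_rot: [-1.251, 1.57, -2.391]
force: [1.3, 1.3, -0.9]
grip_width: -0.0
```

```bash
python3 - <<'E'
from h import *
s=telemetry.observe();print(s['clock'],s['position'],Lc(s['position']),s['force'].round(2))
a=vision.grab_frame('scene')[60:290,110:317,::-1]; b=vision.grab_frame('wrist')[:,:,::-1]
cv2.imwrite('pics/st5.png',np.hstack([cv2.resize(a,(378,420)),cv2.resize(b,(420,420))]))
E
```

```text
9.525 [0.48001373 0.33821174 0.18759501] [[ 0.06890233 -0.00991831  0.18759501]] [ 1.32  1.29 -0.93]
```

View pics/st5.png

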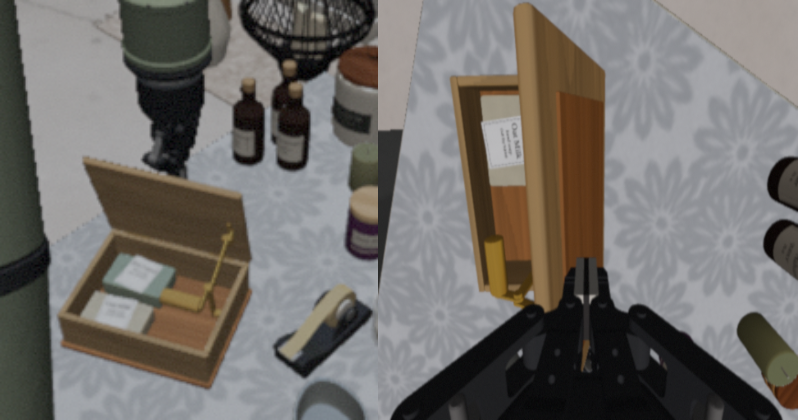

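The lid is now at about 75–80° and the knee is folding up and forward, with the bar at (185,298) in the left panel. Contact force is about 2 N. I'll keep following the arc.

Emit:
play_rows([
  [-6.4, -3.0, -1.7, 0, 0, 0, 0],
  [-6.4, -3.0, -1.9, 0, 0, 0, 0],
  [-6.3, -2.9, -2.2, 0, 0, 0, 0],
  [-6.0, -2.8, -2.8, 0, 0, 0, 0],
  [-6.0, -2.8, -3.1, 0, 0, 0, 0],
  [-5.9, -2.8, -3.5, 0, 0, 0, 0],
])

```text
clock: 10.38
position: [0.4431, 0.321, 0.1724]
tool_rot: [-1.397, 1.571, -2.536]
force: [-0.1, 0.1, 1.3]
grip_width: -0.0001
```

Emit:
play_rows([
  [-5.4, -2.5, -4.0, 0, 0, 0, 0],
  [-5.4, -2.5, -4.2, 0, 0, 0, 0],
  [-5.3, -2.5, -4.5, 0, 0, 0, 0],
  [-4.2, -2.0, -4.6, 0, 0, 0, 0],
  [-4.2, -2.0, -4.6, 0, 0, 0, 0],
  [-4.2, -1.9, -4.7, 0, 0, 0, 0],
])

```text
clock: 11.12
position: [0.4145, 0.3076, 0.1456]
tool_rot: [-1.057, 1.571, -2.196]
force: [0.7, 0.2, -0.2]
grip_width: 0.0002
```

Emit:
play_rows([
  [-3.2, -1.5, -4.6, 0, 0, 0, 0],
  [-3.1, -1.5, -4.7, 0, 0, 0, 0],
  [-3.1, -1.4, -4.7, 0, 0, 0, 0],
  [-2.5, -1.2, -5.1, 0, 0, 0, 0],
  [-2.5, -1.2, -5.1, 0, 0, 0, 0],
  [-2.6, -1.1, -5.2, 0, 0, 0, 0],
])

```text
clock: 11.88
position: [0.3977, 0.2998, 0.1162]
tool_rot: [1.655, 1.571, 0.516]
force: [-0.0, 0.0, -0.4]
grip_width: -0.0001
```

```bash
python3 - <<'E'
from h import *
s=telemetry.observe();print(s['clock'],s['position'],Lc(s['position']),s['force'].round(2))
a=vision.grab_frame('scene')[60:290,110:317,::-1]; b=vision.grab_frame('wrist')[:,:,::-1]
cv2.imwrite('pics/st6.png',np.hstack([cv2.resize(a,(378,420)),cv2.resize(b,(420,420))]))
E
```

```text
11.875 [0.39768759 0.29984517 0.11623604] [[-0.02192482 -0.00978673  0.11623604]] [-0.03  0.04 -0.38]
```

View pics/st6.png

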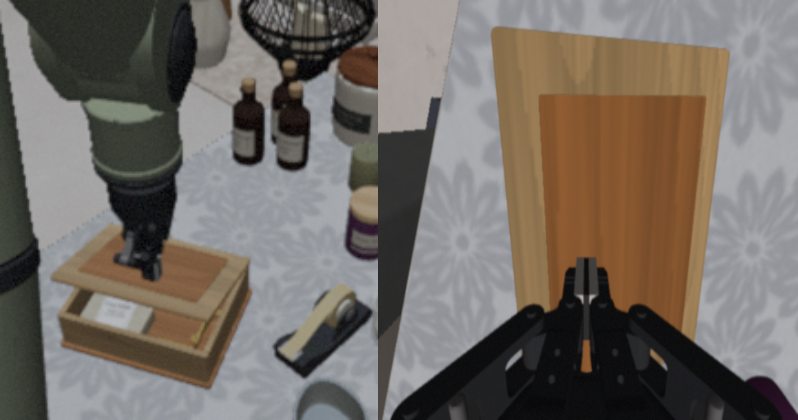

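The lid is at about 20° and held by its friction, with negligible force and the stay folding inside. I'll do the last part slowly.

Emit:
play_rows([
  [-1.2, -0.6, -3.5, 0, 0, 0, 0],
  [-1.2, -0.6, -3.5, 0, 0, 0, 0],
  [-1.2, -0.6, -3.5, 0, 0, 0, 0],
  [-1.2, -0.5, -3.5, 0, 0, 0, 0],
  [-0.8, -0.4, -3, 0, 0, 0, 0],
  [-0.8, -0.4, -3, 0, 0, 0, 0],
  [-0.8, -0.4, -3, 0, 0, 0, 0],
  [-0.6, -0.3, -3, 0, 0, 0, 0],
])

```text
clock: 12.98
position: [0.39, 0.2961, 0.0904]
tool_rot: [-1.278, 1.571, -2.418]
force: [-0.8, 0.0, 0.8]
grip_width: 0.0
```

Emit:
play_rows([
  [-0.4, -0.2, -2, 0, 0, 0, 0],
  [-0.4, -0.2, -2, 0, 0, 0, 0],
  [-0.3, -0.1, -2, 0, 0, 0, 0],
  [-0.3, -0.1, -2, 0, 0, 0, 0],
  [0, 0, -1.5, 0, 0, 0, 0],
  [0, 0, -1.5, 0, 0, 0, 0],
  [0, 0, -1.5, 0, 0, 0, 0],
  [0, 0, -1, 0, 0, 0, 0],
])

```text
clock: 13.98
position: [0.3886, 0.2955, 0.077]
tool_rot: [-1.42, 1.571, -2.559]
force: [-1.0, 0.3, 0.6]
grip_width: -0.0005
```

Emit:
play_rows([
  [0, 0, -1, 0, 0, 0, 0],
  [0, 0, -1, 0, 0, 0, 0],
  [0, 0, -0.5, 0, 0, 0, 0],
  [0, 0, 0, 0, 0, 0, 0],
])

```text
clock: 14.48
position: [0.3887, 0.2956, 0.075]
tool_rot: [2.566, 1.57, 1.427]
force: [-3.5, -2.6, 12.5]
grip_width: 0.0001
```

There is 12.5 N of contact at z = 0.075, which is the outer-face height of a shut lid. I'll press 0.5 mm more, retreat and look.

Emit:
play_rows([
  [0, 0, -0.5, 0, 0, 0, 0],
  [0, 0, 0, 0, 0, 0, 0],
  [0, 0, 0, 0, 0, 0, 0],
])

```text
clock: 14.85
position: [0.3887, 0.2956, 0.0749]
tool_rot: [2.523, 1.57, 1.383]
force: [-5.0, -4.0, 24.5]
grip_width: 0.0
```

Emit:
play_rows([
  [0, 0, 2, 0, 0, 0, 0],
  [0, 0, 10, 0, 0, 0, 0],
  [-10, 20, 40, 0, 0, 0, 0],
  [-10, 30, 40, 0, 0, 0, 0],
  [-15, 35, 40, 0, 0, 0, 0],
  [-15, 35, 20, 0, 0, 0, 0],
  [-15, 35, 0, 0, 0, 0, 0],
  [-15, 35, 0, 0, 0, 0, 0],
])

```text
clock: 15.85
position: [0.308, 0.4867, 0.227]
tool_rot: [2.233, 1.57, 1.093]
force: [-0.4, -0.3, -0.3]
grip_width: -0.0003
```

Emit:
play_rows([
  [-15, 35, 0, 0, 0, 0, 0],
  [-15, 35, 0, 0, 0, 0, 0],
  [-15, 20, 0, 0, 0, 0, 0],
  [0, 0, 0, 0, 0, 0, 0],
])

```text
clock: 16.35
position: [0.2619, 0.5764, 0.226]
tool_rot: [-1.562, 1.57, -2.7]
force: [-0.7, -0.6, 0.1]
grip_width: 0.0
```

```bash
python3 - <<'E'
from h import *
s=telemetry.observe();print(s['clock'],s['position'],s['force'].round(2))
a=vision.grab_frame('scene')[120:290,110:330,::-1]; b=vision.grab_frame('top')[130:330,100:400,::-1]
cv2.imwrite('pics/st7.png',np.hstack([cv2.resize(a,(400,310),interpolation=cv2.INTER_CUBIC),cv2.resize(b,(400,310),interpolation=cv2.INTER_CUBIC)]))
# predicted shut lid outer corners at z .075 / front rim
C=[(-.085,.102,.075),(-.085,-.102,.075),(.078,-.102,.075)]
q=proj('scene',W(C));print(((q-[110,120])*[400/220,310/170]).round(1))
E
```

```text
16.35 [0.26194889 0.57639174 0.22596081] [-0.65 -0.6   0.1 ]
[[ 50.4 202.4]
 [204.3 247.2]
 [249.2 150.4]]
```

View pics/st7.png

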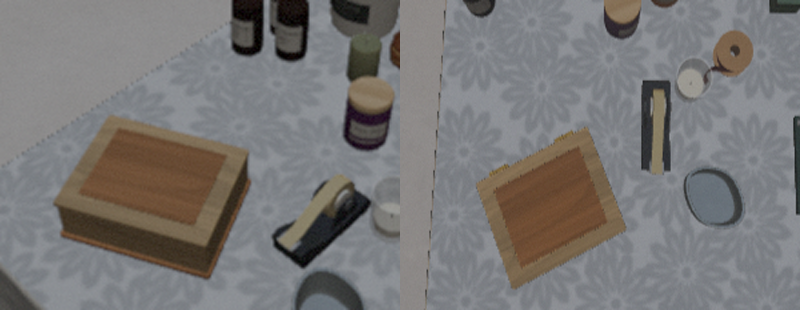

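The lid is flush on the rim. Its corners at about (57,203), (208,250) and (249,152) match the shut prediction within a few pixels, there is no gap at the front, and the dish, glass and candle are where they were. I'll hand in.

```bash
python3 -c "
from h import *
workorder.job_done(); print(telemetry.observe()['clock'])"
```

```text
the job is handed in; nothing more can be done
the job is handed in; nothing more can be done
```

The soap chest is shut, and I handed the job in after about 16 s of robot time.

- **Unlocking:** I closed the fingers loosely round the finger bar and drew it about 26 mm forward and up along its arc. The pictures showed the stay bent past centre while the lid still stood open.
- **Closing:** I let go of the bar, went behind the lid with the fingers shut and eased it down along its arc. Force readings stayed around 1–3 N until the lid met the rim.
- **Checks:**
  - The lid stopped at 0.075 m, the height of a shut lid, and I pressed it to about 24 N before backing off.
  - The last pictures showed it flush on the rim. Its corners were within about 7 pixels of the predicted shut position in the enlarged picture.
  - The dish, glass and candle had not visibly moved. The soaps looked undisturbed in the last picture that showed them, before the lid covered them.
  - The robot was clear of everything, and no check failed.

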